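# Set out the lug kit for the next drum shell

### The job

Set out the steel lugs for the next drum shell: lay each of the three straight lugs flat-side down and lengthwise in the middle of the cradle that suits its length (the longest in the longest, the medium in the medium, the shortest in the shortest) and stand the round lug, flat-side down, in the middle of the round pad. Leave the wooden shell ring and the black rubber foot where they are, and let go of everything.

Things in the scene. Friction and masses are not known exactly. Their poses are not given: they have to be found in the camera images.
- lug_long_mid (a point): The long drum lug: a bright steel bar casting 92 mm long (its x axis), 22 mm wide (y), 37 mm high, lying flat-side down, with a rounded top and flat upright sides up to 26 mm; a small brass nut in each end sticks out 2 mm. This point is at its centre, 18 mm above its flat underside. z is up. 55 to 230 g.
- lug_medium_mid (a point): The medium drum lug: a bright steel bar casting 66 mm long (its x axis), 22 mm wide (y), 37 mm high, lying flat-side down, with a rounded top and flat upright sides up to 26 mm; a small brass nut in each end sticks out 2 mm. This point is at its centre, 18 mm above its flat underside. z is up. 55 to 230 g.
- lug_short_mid (a point): The short drum lug: a bright steel bar casting 40 mm long (its x axis), 22 mm wide (y), 37 mm high, lying flat-side down, with a rounded top and flat upright sides up to 26 mm; a small brass nut in each end sticks out 2 mm. This point is at its centre, 18 mm above its flat underside. z is up. 55 to 230 g.
- lug_round_mid (a point): The round drum lug: a bright steel turret 34 mm in diameter and 36 mm high, straight-sided up to 28 mm, then domed, standing on its flat underside. This point is at its centre, 18 mm above its underside; z is up. 75 to 155 g.
- cradle_long: The long cradle, fixed to the bench: a plywood base 60 mm wide (y) and 6 mm thick with a cork strip along the middle of its top, and a wooden stop across each end, 14 mm thick along x, its top 22 mm above the bench. The clear gap between the stops is 110 mm along x; overall length 138 mm. Open along both long sides. Origin: centre of the underside, on the bench; z up. A lug lies in it along x.
- cradle_medium: The medium cradle, fixed to the bench: a plywood base 60 mm wide (y) and 6 mm thick with a cork strip along the middle of its top, and a wooden stop across each end, 14 mm thick along x, its top 22 mm above the bench. The clear gap between the stops is 84 mm along x; overall length 112 mm. Open along both long sides. Origin: centre of the underside, on the bench; z up. A lug lies in it along x.
- cradle_short: The short cradle, fixed to the bench: a plywood base 60 mm wide (y) and 6 mm thick with a cork strip along the middle of its top, and a wooden stop across each end, 14 mm thick along x, its top 22 mm above the bench. The clear gap between the stops is 58 mm along x; overall length 86 mm. Open along both long sides. Origin: centre of the underside, on the bench; z up. A lug lies in it along x.
- pad_round: The round pad, fixed to the bench: a plain plywood disc 80 mm in diameter and 6 mm thick with a cork spot 54 mm across in the middle. Origin: centre of the underside, on the bench; z up.
- shell_ring: A ring sawn off a cream wooden drum shell, loose: 100 mm outside diameter, 7 mm wall, 45 mm high, standing on its edge face like a short tube, open at the top. To be left alone. Origin: centre of its underside.
- rubber_foot: A black rubber stand foot, loose: a cone 52 mm across at the bottom, 32 mm high. To be left alone. Origin: centre of its underside.
There are look-alikes about, which are no part of the job. Leave any red look-alike of the cradle_long alone. Leave any green look-alike of the part that bears lug_medium_mid alone.

How it is judged (in metres and radians):
At the end, for the whole second after the job is handed in: Each lug rests flat-side down on the base of its own cradle or pad, upright within 0.15 rad, centre within 15 mm of its centre seen from above, straight lugs lengthwise within 0.26 rad (either way round), at rest; shell ring and rubber foot within 25 mm of where they started (horizontal distance between lug_long_mid and cradle_long below 0.015 m and z of lug_long_mid in the frame of cradle_long between 0.02 and 0.028 m and angle between each of lug_long_mid, lug_medium_mid, lug_short_mid, lug_round_mid's own z axis and vertical below 0.15 rad and linear speed of each of lug_long, lug_medium, lug_short, lug_round below 0.02 m/s and angle between the x axis of lug_long_mid and the x axis of cradle_long, either way round below 0.26 rad and horizontal distance between lug_medium_mid and cradle_medium below 0.015 m and z of lug_medium_mid in the frame of cradle_medium between 0.02 and 0.028 m and angle between the x axis of lug_medium_mid and the x axis of cradle_medium, either way round below 0.26 rad and horizontal distance between lug_short_mid and cradle_short below 0.015 m and z of lug_short_mid in the frame of cradle_short between 0.02 and 0.028 m and angle between the x axis of lug_short_mid and the x axis of cradle_short, either way round below 0.26 rad and horizontal distance between lug_round_mid and pad_round below 0.015 m and z of lug_round_mid in the frame of pad_round between 0.02 and 0.028 m and distance of each of shell_ring, rubber_foot from where it was at the start of the episode below 0.025 m); the robot touches nothing.
It fails at once if the wooden shell ring or the rubber foot was moved more than 40 mm or tipped over (distance of any of shell_ring, rubber_foot from where it was at the start of the episode above 0.04 m or angle between any of shell_ring, rubber_foot's own z axis and vertical above 0.5 rad).
It also fails if it takes over 96 s, if anything falls off the work surface, if the arm or the gripper's body presses on something with over 40 N, if the wrist force passes 120 N, or if a joint passes its speed limit or range.

### The arm

A 6-joint arm with a two-finger parallel gripper is mounted at the origin on the work surface. World frame = base frame: x ahead of the robot, y to its left, z up, the work surface at z = 0. Lengths are in m, angles in degrees, forces in N, time in s.
With the tool pointing down it reaches from about 0.4 to 0.825 m from the base axis. Payload 7 kg.
Tool frame: the origin (TCP) lies midway between the tips of the shut fingers; the grasp point (between the pads) lies 19 mm behind it (ctrl.grasp_offset is the distance from the TCP to the grasp point, in m); z points along the fingers, x is the direction in which the jaws open and shut, and the axes are right-handed (so a half turn about z gives the same grasp; the last joint's range is limited). The gripper opens to 88 mm and grips with 3 to 60 N. Pads are 19 mm wide; open, the fingers measure 130 mm over their backs; the gripper's body (78 mm by 193 mm) begins 47 mm behind the grasp point.
Start: joints at [81.022, 20.546, 0.682, 0, -70.136, -16.507], TCP at [0.29, 0.609, 0.227] pointing down, gripper open.
Joint ranges: [-176.03, 176.03], [-82.01, 121.73], [-58.28, 71.71], [-173.87, 95.51], [-174.79, -0.11], [-173.66, 173.66]. Speed limits (degrees/s): [136.94, 136.94, 172.46, 180, 180, 180].

### API

Orientations are given as [roll, pitch, yaw] about the fixed x, y, z axes, in that order (R = Rz(yaw) Ry(pitch) Rx(roll)).
In Python, from plant import sensors, snapshot, order, ctrl gives the robot as it stands.
- The arm moves only by the tool send_rows, never from a script. Its argument "commands" is a list of rows, each a list of 3 entries, a list of its own where there are three numbers: the closure, from 0 (fully open) to 1 (shut), then the shift along the world's x, y, z in units of 0.25 m (1.0 is 0.25 m), then the turn, a rotation vector about the world's x, y, z in units of 360 degrees (1.0 is 360 degrees). In form: [[hand, [x, y, z], [ax, ay, az]], ...]. A call has 1 to 12 rows; each row shifts and turns the pose as measured when the row begins; what a row does not reach is not made up. A row lasts 1/10 s, in which the tool goes at most 50 mm and 8.59 degrees, less where a joint would pass 70% of its speed; a pose out of reach is approached as far as the arm can. A call with a number of a shift or a turn outside -1 to 1 is refused whole. A call with a gripper value outside its range is refused whole. The fingers move at their own pace and stop on an object; the grip force is fixed at half the most. Time passes only in rows, so rows that do not move let the fingers close. It gives the time, the measured TCP pose, the force and the opening at its end, in the units of the state.
- sensors.get_obs(): the state, without advancing time (a new reading comes with each control period).
- snapshot(name): name is "scene" or "top" or "wrist"; returns a dict with "color" (384x512x3 uint8, blue, green, red), "z_map" (384x512 float32, m along the optical axis (not along the pixel's ray), 0 where there is no reading), "mtx" (3x3 intrinsics, pixels), "xyz" and "attitude" of the camera in the world. Camera axes: x right, y down, z forward; pixel columns grow to the right and rows downward; lengths in m; the calibration is good to about 2 mm. A picture is of the moment at which its call begins.
- order.close_job(): hands the job in, once; it reports no verdict.
The state is a dict: "clock": time; "joint_pos": joint angles; "qvel": joint speeds; "tau": joint torques, N m; "tool_pos": TCP position; "orientation": TCP orientation; "force": force on the tool from outside, world axes, zero at the start; "moment": the same for the moment, N m; "opening": finger opening in m.
Only numpy, scipy, OpenCV 4.12 (cv2) and the standard library are available. Lean on these libraries where they do the work, as an engineer would, in place of code of your own. Each camera call takes 0.05 s, during which the arm holds its last target.

## Working session

There is one attempt and no reset: what is moved stays moved. The work goes in short steps, Python scripts to look and compute and a tool call to move; the robot and the scene stay as the last step left them, time stands still between calls to the robot, and variables do not carry over. Pictures are saved under pics/ and viewed, and the job is handed in when it is done.

Besides the shell and the picture viewer there is one more tool, called after "Request:" in YAML: its name, and indented under it one key for each argument. send_rows: Moves the arm, as the interface text tells. Its arguments: {"type":"object","properties":{"commands":{"type":"array","items":{"type":"array"}}},"required":["commands"]}

```bash
mkdir -p pics; ls
cat > h.py <<'E'
import numpy as np,cv2
from plant import sensors,snapshot,order,ctrl
from scipy.spatial.transform import Rotation as R
E
python3 - <<'E'
from h import *
o=sensors.get_obs();print(o)
for n in ["scene","top","wrist"]:
    s=snapshot(n);cv2.imwrite(f"pics/{n}0.png",s["color"]);np.savez(f"{n}0.npz",**s);print(n,s["mtx"],s["xyz"],s["attitude"])
E
```

```text
pics
{'clock': 0.0, 'joint_pos': array([ 8.10230622e+01,  2.05897100e+01,  6.32748165e-01, -1.96395216e-02,
       -7.01358152e+01, -1.65084144e+01]), 'qvel': array([ 0.06389563, -0.10436938,  0.05267719, -0.00031601,  0.02615668,
        0.01580358]), 'tau': array([-8.31979196e-05, -5.82719564e+01,  2.93053901e+01,  6.99709877e+00,
        7.01659505e-03, -1.52853718e-04]), 'tool_pos': array([0.29023822, 0.60886265, 0.22563588]), 'orientation': array([-1.79991336e+02, -9.41991093e-02, -1.15492048e+02]), 'force': array([-0.59843299, -0.89171331, -0.10550576]), 'moment': array([-0.02144948, -0.00966244, -0.04905039]), 'opening': 0.08723721410737277}
scene [[458.28168646   0.         252.02819577]
 [  0.         458.28168646 189.10776235]
 [  0.           0.           1.        ]] [ 1.0205914  -0.92028951  0.75176447] [-122.0268556    -1.00832316   32.01822511]
top [[377.70719456   0.         249.65741245]
 [  0.         377.70719456 190.68008601]
 [  0.           0.           1.        ]] [0.36916489 0.00199298 0.98919913] [-175.54202985    1.06193224  -89.47540535]
wrist [[278.4834274    0.         257.54279834]
 [  0.         278.4834274  189.71892223]
 [  0.           0.           1.        ]] [0.36063136 0.5748813  0.38282523] [ 1.63240574e+02 -2.50251865e-02 -1.15510120e+02]
```

View pics/top0.png

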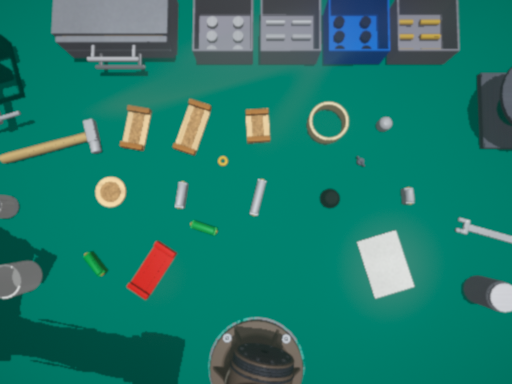

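View pics/scene0.png

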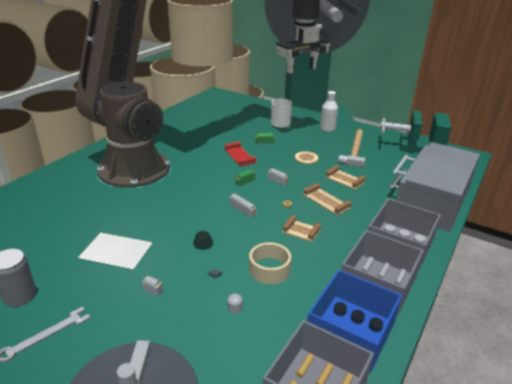

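View pics/wrist0.png

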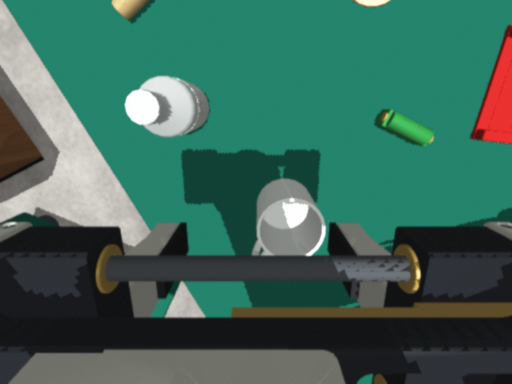

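The top view shows the long, medium and short lugs at (258,197), (181,195) and (408,196), and the round lug at (385,124). The cradles are at (192,126) long, (136,128) medium and (258,125) short, with the pad at (110,191). The ring is at (328,122) and the foot at (330,198). Next I measure these.

```bash
cat >> h.py <<'E'
def cloud(s):
    K=s["mtx"];Z=s["z_map"];v,u=np.indices(Z.shape)
    P=np.stack([(u-K[0,2])/K[0,0]*Z,(v-K[1,2])/K[1,1]*Z,Z],-1)
    W=P@R.from_euler("xyz",s["attitude"],degrees=True).as_matrix().T+s["xyz"]
    W[Z==0]=np.nan
    return W
E
python3 - <<'E'
from h import *
for cam in ["top","scene"]:
    s=dict(np.load(cam+"0.npz"));W=cloud(s)
    if cam=="top":
        a=W[170:185,120:160].reshape(-1,3);print("bench z",np.nanmedian(a[:,2]))
        big=cv2.resize(s["color"][90:290,80:430],None,fx=2.28,fy=2.28,interpolation=cv2.INTER_CUBIC);cv2.imwrite("pics/topbig.png",big)
T=dict(long=(258,197,26),med=(181,195,20),short=(408,196,14),round=(385,124,14),cl=(192,126,35),cm=(136,128,30),cs=(258,125,26),pad=(110,191,22),ring=(328,122,26),foot=(330,198,16))
s=dict(np.load("top0.npz"));W=cloud(s)
for k,(u,v,r) in T.items():
    w=W[v-r:v+r+1,u-r:u+r+1].reshape(-1,3)
    c=s["color"][v-r:v+r+1,u-r:u+r+1].reshape(-1,3).astype(int)
    m=(w[:,2]>0.015 if k in("long","med","short","round","ring","foot") else w[:,2]>0.003)
    if k.startswith("c"): m&= c[:,2]>c[:,1]*1.0
    p=w[m]
    (cx,cy),(a,b),an=cv2.minAreaRect((p[:,:2]*1000).astype(np.float32))
    if a<b: a,b=b,a;an-=90
    top=p[p[:,2]>np.percentile(p[:,2],50)]
    print(k,m.sum(),"rect c",round(cx,1),round(cy,1),"size",round(a,1),round(b,1),"ang",round(an,1),"zmax",np.percentile(p[:,2],[10,50,97]).round(4),"mean",p.mean(0).round(4), "topmean",top.mean(0).round(4))
E
```

```text
bench z 4.5036774392603895e-06
long 312 rect c 428.7 1.0 size 95.4 21.7 ang -13.8 zmax [0.0266 0.0336 0.0374] mean [0.4283 0.001  0.0324] topmean [0.4291 0.0006 0.0353]
med 242 rect c 433.2 198.2 size 69.3 22.4 ang -7.3 zmax [0.0244 0.0329 0.0372] mean [0.4328 0.1964 0.0312] topmean [0.4339 0.1985 0.035 ]
short 167 rect c 436.3 -382.5 size 41.5 22.0 ang 4.0 zmax [0.0212 0.0309 0.0373] mean [ 0.4359 -0.3801  0.0296] topmean [ 0.4359 -0.3824  0.0343]
round 151 rect c 621.5 -325.4 size 31.2 29.8 ang 46.5 zmax [0.0227 0.0328 0.0377] mean [ 0.6205 -0.3236  0.0313] topmean [ 0.6228 -0.3261  0.0352]
cl 1193 rect c 600.9 135.0 size 147.7 137.9 ang 73.1 zmax [0.0044 0.007  0.0234] mean [0.6116 0.1722 0.0095] topmean [0.6112 0.1708 0.0137]
cm 939 rect c 610.5 325.1 size 112.2 60.9 ang -9.1 zmax [0.0045 0.0071 0.0234] mean [0.6107 0.3242 0.0103] topmean [0.6101 0.3233 0.0153]
cs 731 rect c 617.6 2.4 size 86.4 59.5 ang 4.1 zmax [0.0045 0.0077 0.0239] mean [0.6185 0.0024 0.0117] topmean [0.6166 0.0019 0.0178]
pad 729 rect c 444.4 389.2 size 116.8 115.6 ang -88.0 zmax [0.0037 0.0059 0.0089] mean [0.4415 0.3877 0.0059] topmean [0.4414 0.3887 0.0073]
ring 549 rect c 622.3 -176.4 size 98.0 97.4 ang 0.3 zmax [0.0217 0.0427 0.0474] mean [ 0.6233 -0.1782  0.0378] topmean [ 0.6223 -0.1778  0.0451]
foot 233 rect c 427.5 -184.8 size 43.8 41.1 ang 88.9 zmax [0.0183 0.0295 0.0338] mean [ 0.4277 -0.1837  0.0274] topmean [ 0.4289 -0.1856  0.0315]
```

View pics/topbig.png

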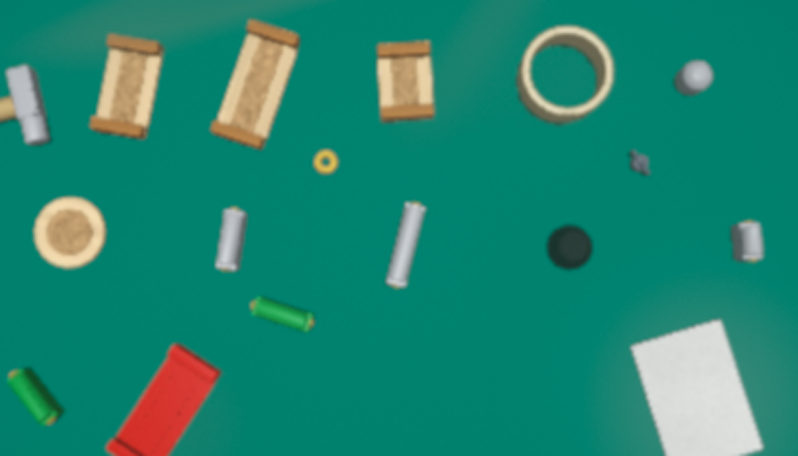

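Run:
```python
from h import *
s=dict(np.load("top0.npz"));W=cloud(s)
for k,(u,v,r) in dict(cl=(192,126,35),cm=(136,128,30),cs=(258,125,26),pad=(110,191,22)).items():
    m=np.zeros(W.shape[:2],np.uint8);c=s["color"].astype(int)
    m[v-r:v+r+1,u-r:u+r+1]=((c[...,2]>c[...,1])&(W[...,2]<.03))[v-r:v+r+1,u-r:u+r+1]
    n,l,st,_=cv2.connectedComponentsWithStats(m);m=l==l[v,u]
    p=W[m];(cx,cy),(a,b),an=cv2.minAreaRect((p[:,:2]*1000).astype(np.float32))
    if a<b: a,b=b,a;an-=90
    print(k,round(cx,1),round(cy,1),a,b,an,p.mean(0).round(4))
    q=p[p[:,2]>0.016]
    if len(q): print("  stops",cv2.minAreaRect((q[:,:2]*1000).astype(np.float32)))
    lo=(m&(W[...,2]<.012)); print("  base z",np.median(W[lo][:,2]), W[lo].mean(0).round(4))
```

```text
cl 613.7 175.4 138.2747039794922 60.77665710449219 -18.439491271972656 [0.6139 0.1743 0.0093]
  stops ((613.3483276367188, 174.5255126953125), (59.12342834472656, 137.84027099609375), 72.22689819335938)
  base z 0.006110778187666699 [0.614  0.1743 0.0061]
cm 610.5 325.1 112.15386199951172 60.94145584106445 -9.122627258300781 [0.6107 0.3238 0.01  ]
  stops ((610.435791015625, 324.7903747558594), (59.33404541015625, 112.15641784667969), 80.84732818603516)
  base z 0.006024166670391851 [0.6115 0.3237 0.0061]
cs 617.8 1.9 86.50032043457031 60.5190544128418 3.4485340118408203 [0.6186 0.0022 0.0114]
  stops ((617.8487548828125, 2.1905136108398438), (86.55078887939453, 57.82956314086914), 3.1473097801208496)
  base z 0.00610322878758357 [0.6198 0.0021 0.0061]
pad 440.8 388.0 79.07072448730469 76.59387969970703 -89.05336964130402 [0.4407 0.3875 0.0057]
  base z 0.005877009275819023 [0.4407 0.3875 0.0057]
```

Request:
send_rows:
  commands:
    - [0.3, [0.064, -0.18, 0], [0, 0, 0.01]]
    - [0.3, [0.064, -0.18, 0], [0, 0, 0.01]]
    - [0.3, [0.064, -0.18, 0], [0, 0, 0.01]]
    - [0.3, [0.064, -0.18, 0], [0, 0, 0.01]]
    - [0.3, [0.064, -0.18, 0], [0, 0, 0.01]]
    - [0.3, [0.064, -0.18, -0.05], [0, 0, 0]]
    - [0.3, [0.064, -0.18, -0.1], [0, 0, 0]]
    - [0.3, [0.064, -0.18, -0.1], [0, 0, 0]]

```text
clock: 0.95
tool_pos: [0.4159, 0.2504, 0.1653]
orientation: [-179.8, 0.0, -96.3]
force: [1.3, 0.3, -0.3]
opening: 0.0618
```

Run:
```python
from h import *
s=dict(np.load("top0.npz"));W=cloud(s)
z=W[...,2]
m=((z>0.06)&(W[...,0]<0.9)).astype(np.uint8)
n,l,st,_=cv2.connectedComponentsWithStats(m)
for i in range(1,n):
    if st[i][4]>40:
        p=W[l==i];print(st[i],p.min(0).round(2),p.max(0).round(2))
```

```text
[  51    0  122   61 6179] [0.76 0.22 0.06] [0.9  0.5  0.13]
[192   8  61  47 511] [0.79 0.02 0.06] [0.9  0.17 0.08]
[260   8  61  47 488] [ 0.79 -0.15  0.06] [ 0.9  -0.    0.08]
[327   8  63  47 622] [ 0.79 -0.32  0.06] [ 0.9  -0.17  0.08]
[394   8  66  47 733] [ 0.79 -0.49  0.06] [ 0.9  -0.34  0.09]
[ 0 34  6 20 75] [0.79 0.65 0.06] [0.84 0.66 0.08]
[  0  63  13  20 173] [0.72 0.63 0.06] [0.75 0.66 0.11]
[499  67  13  58 503] [ 0.6  -0.59  0.12] [ 0.73 -0.56  0.14]
[  0 111  21  13 104] [0.61 0.6  0.06] [0.64 0.65 0.08]
[  0 197   5  19  63] [0.38 0.63 0.06] [0.42 0.64 0.08]
[  0 263  29  35 389] [0.18 0.56 0.06] [0.26 0.63 0.09]
[476 278  36  34 961] [ 0.17 -0.58  0.06] [ 0.24 -0.52  0.11]
[ 220  343   74   41 2489] [-0.   -0.07  0.06] [0.11 0.09 0.27]
```

Request:
send_rows:
  commands:
    - [0.3, [0.035, -0.104, -0.1], [0, 0, -0.0028]]
    - [0.3, [0.035, -0.104, -0.1], [0, 0, 0]]
    - [0.3, [0, 0, -0.08], [0, 0, 0]]

```text
clock: 1.25
tool_pos: [0.4337, 0.1912, 0.0932]
orientation: [-179.7, 0.1, -97.6]
force: [0.0, 0.8, 0.2]
opening: 0.0614
```

Request:
send_rows:
  commands:
    - [0.3, [0, 0.027, 0], [0, 0, 0]]
    - [0.3, [0, 0, 0], [0, 0, 0]]

```text
clock: 1.45
tool_pos: [0.4328, 0.1962, 0.0914]
orientation: [-179.9, -0.1, -97.7]
force: [0.4, -0.2, 0.6]
opening: 0.0614
```

Run:
```python
from h import *
s=snapshot("wrist");cv2.imwrite("pics/w1.png",s["color"]);o=sensors.get_obs();print(o["tool_pos"],o["orientation"])
W=cloud(s);m=(W[...,2]>0.02)&(W[...,2]<0.05)&(abs(W[...,0]-.433)<.06)&(abs(W[...,1]-.198)<.05)
p=W[m];print(len(p),p.mean(0),cv2.minAreaRect((p[:,:2]*1000).astype(np.float32)))
```

```text
[0.43246421 0.19611029 0.09140244] [-1.79928779e+02 -1.40141751e-01 -9.77054414e+01]
1984 [0.43743283 0.19584541 0.0312646 ] ((433.3265380859375, 196.66217041015625), (21.886837005615234, 70.473388671875), 82.82102966308594)
```

View pics/w1.png

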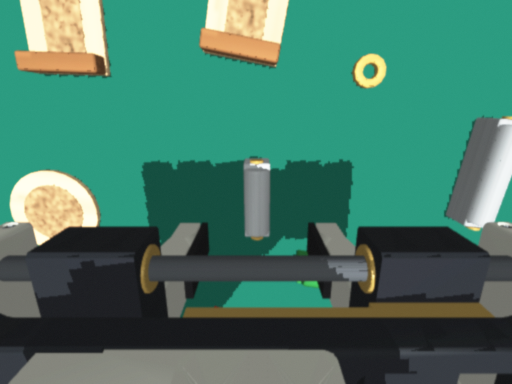

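The wrist view shows the medium lug at (257,200), centred between the open fingers, and it agrees with the top camera. Descend.

Request:
send_rows:
  commands:
    - [0.3, [0.002, 0.002, -0.1], [0, 0, 0]]
    - [0.3, [0, 0, -0.1], [0, 0, 0]]
    - [0.3, [0, 0, -0.08], [0, 0, 0]]
    - [0.3, [0, 0, -0.03], [0, 0, 0]]
    - [0.3, [0, 0, 0], [0, 0, 0]]

```text
clock: 2.0
tool_pos: [0.4363, 0.2042, 0.018]
orientation: [-179.5, 0.4, -97.3]
force: [-1.3, -0.2, 0.7]
opening: 0.0612
```

Request:
send_rows:
  commands:
    - [0.3, [-0.01, -0.028, -0.03], [0, 0, 0]]
    - [0.3, [0, 0, -0.02], [0, 0, 0]]
    - [0.3, [0, 0, 0], [0, 0, 0]]

```text
clock: 2.3
tool_pos: [0.4349, 0.1987, 0.0072]
orientation: [-179.3, 0.6, -97.2]
force: [-0.1, -0.5, 0.6]
opening: 0.0611
```

Request:
send_rows:
  commands:
    - [0.3, [-0.004, -0.006, -0.014], [0, 0, 0]]
    - [1, [0, 0, 0], [0, 0, 0]]
    - [1, [0, 0, 0], [0, 0, 0]]
    - [1, [0, 0, 0], [0, 0, 0]]
    - [1, [0, 0, 0], [0, 0, 0]]
    - [1, [0, 0, 0], [0, 0, 0]]
    - [1, [0, 0, 0], [0, 0, 0]]

```text
clock: 3.0
tool_pos: [0.4346, 0.1975, 0.0047]
orientation: [-179.2, 0.7, -97.2]
force: [0.3, -0.3, 0.0]
opening: 0.0212
```

```bash
cat > g.py <<'E'
import sys
from h import *
# usage: g.py x y z jawdeg
x,y,z,j=map(float,sys.argv[1:5])
o=sensors.get_obs()
d=(np.array([x,y,z])-o["tool_pos"])/0.25
cur=R.from_euler("xyz",o["orientation"],degrees=True)
best=min((R.from_euler("xyz",[180,0,j+k],degrees=True)*cur.inv() for k in(0,180)),key=lambda r:r.magnitude())
print("tcp",o["tool_pos"].round(4),"ori",o["orientation"].round(1),"F",o["force"].round(1),"open",round(o["opening"],4),"t",round(o["clock"],2),"j6",o["joint_pos"][5].round(0))
print("shift units",d.round(3),"rot units",(best.as_rotvec()/2/np.pi).round(4))
E
python3 g.py 0.6115 0.325 0.08 81
```

```text
tcp [0.4346 0.1975 0.0047] ori [-179.2    0.7  -97.2] F [ 0.3 -0.3  0. ] open 0.0212 t 3.0 j6 34.0
shift units [0.708 0.51  0.301] rot units [-0.0017  0.0024 -0.005 ]
```

Request:
send_rows:
  commands:
    - [1, [0, 0, 0.05], [0, 0, 0]]
    - [1, [0, 0, 0.12], [0, 0, 0]]
    - [1, [0, 0, 0.12], [0, 0, 0]]

```text
clock: 3.3
tool_pos: [0.4317, 0.1947, 0.075]
orientation: [-179.6, 0.2, -97.3]
force: [-0.0, 0.3, -0.5]
opening: 0.0216
```

```bash
python3 g.py 0.6115 0.325 0.08 81
```

```text
tcp [0.4317 0.1947 0.075 ] ori [-179.6    0.2  -97.3] F [-0.   0.3 -0.5] open 0.0216 t 3.3 j6 34.0
shift units [0.719 0.521 0.02 ] rot units [-0.0005  0.0012 -0.0048]
```

Request:
send_rows:
  commands:
    - [1, [0.12, 0.087, 0.03], [0, 0.001, -0.0024]]
    - [1, [0.12, 0.087, 0], [0, 0, -0.0024]]
    - [1, [0.12, 0.087, 0], [0, 0, 0]]
    - [1, [0.12, 0.087, 0], [0, 0, 0]]
    - [1, [0.1, 0.075, 0], [0, 0, 0]]
    - [1, [0.06, 0.04, 0], [0, 0, 0]]
    - [1, [0, 0, 0], [0, 0, 0]]

```text
clock: 4.0
tool_pos: [0.5981, 0.3152, 0.0871]
orientation: [-179.8, 0.6, -99.0]
force: [-0.3, -0.8, -2.0]
opening: 0.0214
```

```bash
python3 g.py 0.6115 0.325 0.08 81
```

```text
tcp [0.5981 0.3152 0.0871] ori [-179.8    0.6  -99. ] F [-0.3 -0.8 -2. ] open 0.0214 t 4.0 j6 37.0
shift units [ 0.053  0.039 -0.029] rot units [-0.0014  0.0009  0.0001]
```

Request:
send_rows:
  commands:
    - [1, [0.053, 0.039, -0.05], [-0.0014, 0.0009, 0]]
    - [1, [0, 0, 0], [0, 0, 0]]

```text
clock: 4.2
tool_pos: [0.6109, 0.3246, 0.0732]
orientation: [179.9, -0.1, -99.1]
force: [-0.7, -0.4, -1.5]
opening: 0.0215
```

```bash
python3 g.py 0.6115 0.325 0.012 81
python3 - <<'E'
from h import *
s=snapshot("wrist");cv2.imwrite("pics/w2.png",s["color"])
E
```

```text
tcp [0.6109 0.3246 0.0732] ori [ 1.799e+02 -1.000e-01 -9.910e+01] F [-0.7 -0.4 -1.5] open 0.0215 t 4.2 j6 37.0
shift units [ 0.003  0.001 -0.245] rot units [ 0.0002 -0.0003  0.0002]
```

View pics/w2.png

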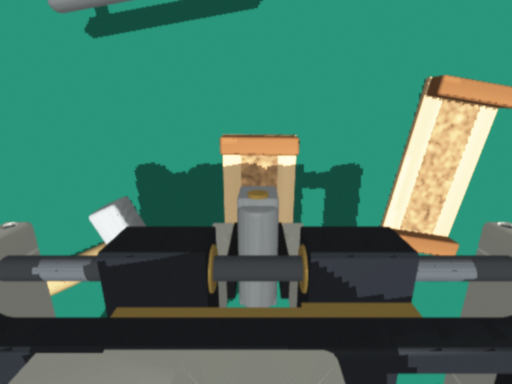

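The lug is held and lined up with the medium cradle, which is at (260,160). Lower it.

Request:
send_rows:
  commands:
    - [1, [0.003, 0.001, -0.1], [0, 0, 0]]
    - [1, [0, 0, -0.08], [0, 0, 0]]
    - [1, [0, 0, -0.03], [0, 0, 0]]
    - [1, [0, 0, 0], [0, 0, 0]]

```text
clock: 4.65
tool_pos: [0.6094, 0.3232, 0.0226]
orientation: [180.0, 0.0, -99.1]
force: [0.5, -0.3, -1.0]
opening: 0.0218
```

```bash
python3 g.py 0.6115 0.325 0.0115 81
```

```text
tcp [0.6094 0.3232 0.0226] ori [180.    0.  -99.1] F [ 0.5 -0.3 -1. ] open 0.0218 t 4.65 j6 37.0
shift units [ 0.009  0.007 -0.044] rot units [-0.0001 -0.0001  0.0003]
```

Request:
send_rows:
  commands:
    - [1, [0.009, 0.007, -0.03], [0, 0, 0]]
    - [1, [0, 0, -0.01], [0, 0, 0]]
    - [1, [0, 0, 0], [0, 0, 0]]

```text
clock: 4.95
tool_pos: [0.6124, 0.3256, 0.0146]
orientation: [-179.9, 0.2, -99.1]
force: [0.7, -0.4, -0.9]
opening: 0.0216
```

```bash
python3 g.py 0.6115 0.325 0.0115 81
```

```text
tcp [0.6124 0.3256 0.0146] ori [-179.9    0.2  -99.1] F [ 0.7 -0.4 -0.9] open 0.0216 t 4.95 j6 37.0
shift units [-0.003 -0.002 -0.012] rot units [-0.0004  0.0003  0.0002]
```

Request:
send_rows:
  commands:
    - [1, [-0.003, -0.002, -0.01], [0, 0, 0]]
    - [1, [0, 0, -0.004], [0, 0, 0]]
    - [1, [0, 0, 0], [0, 0, 0]]

```text
clock: 5.25
tool_pos: [0.6122, 0.3256, 0.0121]
orientation: [-179.8, 0.3, -99.1]
force: [-0.2, 0.3, -0.7]
opening: 0.0218
```

Request:
send_rows:
  commands:
    - [1, [0, 0, -0.008], [0, 0, 0]]
    - [1, [0, 0, 0], [0, 0, 0]]

```text
clock: 5.45
tool_pos: [0.6124, 0.3258, 0.011]
orientation: [-179.8, 0.3, -99.0]
force: [-1.4, 0.2, -0.5]
opening: 0.0215
```

Request:
send_rows:
  commands:
    - [0.4, [0, 0, 0], [0, 0, 0]]
    - [0.4, [0, 0, 0], [0, 0, 0]]
    - [0.4, [0, 0, 0], [0, 0, 0]]
    - [0.4, [0, 0, 0.05], [0, 0, 0]]
    - [0.4, [0, 0, 0.12], [0, 0, 0]]
    - [0.4, [0, 0, 0.12], [0, 0, 0]]
    - [0.4, [0, 0, 0.12], [0, 0, 0]]

```text
clock: 6.15
tool_pos: [0.6099, 0.3235, 0.1133]
orientation: [179.9, -0.1, -99.1]
force: [0.3, 1.2, -1.4]
opening: 0.0525
```

```bash
python3 g.py 0.4287 0.001 0.09 76.2
python3 - <<'E'
from h import *
s=snapshot("wrist");cv2.imwrite("pics/w3.png",s["color"])
E
```

```text
tcp [0.6099 0.3235 0.1133] ori [ 1.799e+02 -1.000e-01 -9.910e+01] F [ 0.3  1.2 -1.4] open 0.0525 t 6.15 j6 37.0
shift units [-0.725 -1.29  -0.093] rot units [ 0.0002 -0.0005 -0.0131]
```

View pics/w3.png

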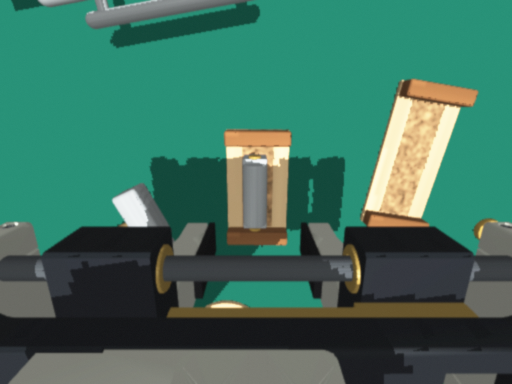

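The medium lug lies in its cradle at (255,192). On to the long lug.

Request:
send_rows:
  commands:
    - [0.3, [-0.09, -0.16, 0.02], [0, 0, -0.004]]
    - [0.3, [-0.09, -0.16, 0], [0, 0, -0.004]]
    - [0.3, [-0.09, -0.16, 0], [0, 0, -0.004]]
    - [0.3, [-0.09, -0.16, 0], [0, 0, 0]]
    - [0.3, [-0.09, -0.16, 0], [0, 0, 0]]
    - [0.3, [-0.09, -0.16, 0], [0, 0, 0]]
    - [0.3, [-0.09, -0.16, 0], [0, 0, 0]]
    - [0.3, [-0.05, -0.08, 0], [0, 0, 0]]
    - [0.3, [0, 0, 0], [0, 0, 0]]

```text
clock: 7.1
tool_pos: [0.4377, 0.0178, 0.1345]
orientation: [-179.1, 0.8, -103.3]
force: [0.6, 0.2, 1.0]
opening: 0.061
```

```bash
python3 g.py 0.4287 0.001 0.09 76.2
```

```text
tcp [0.4377 0.0178 0.1345] ori [-179.1    0.8 -103.3] F [0.6 0.2 1. ] open 0.061 t 7.1 j6 48.0
shift units [-0.036 -0.067 -0.178] rot units [-0.0017  0.0031 -0.0013]
```

Request:
send_rows:
  commands:
    - [0.3, [-0.036, -0.067, -0.09], [-0.0017, 0.0031, -0.0013]]
    - [0.3, [0, 0, -0.09], [0, 0, 0]]
    - [0.3, [0, 0, 0], [0, 0, 0]]

```text
clock: 7.4
tool_pos: [0.4306, 0.0008, 0.0922]
orientation: [-179.6, 0.3, -103.9]
force: [-0.4, 0.5, 0.1]
opening: 0.0612
```

```bash
python3 g.py 0.4287 0.001 0.004 76.2;python3 - <<'E'
from h import *
s=snapshot("wrist");cv2.imwrite("pics/w4.png",s["color"])
W=cloud(s);m=(W[...,2]>0.02)&(W[...,2]<0.05)&(abs(W[...,0]-.429)<.07)&(abs(W[...,1]-.001)<.045)
p=W[m];print(len(p),p.mean(0),cv2.minAreaRect((p[:,:2]*1000).astype(np.float32)))
E
```

```text
tcp [0.4306 0.0008 0.0922] ori [-179.6    0.3 -103.9] F [-0.4  0.5  0.1] open 0.0612 t 7.4 j6 49.0
shift units [-0.008  0.001 -0.353] rot units [-0.0004  0.0012  0.0002]
2687 [ 0.433873   -0.0024879   0.03165032] ((428.7345886230469, -1.3036441802978516), (22.017345428466797, 95.99053192138672), 76.29898834228516)
```

View pics/w4.png

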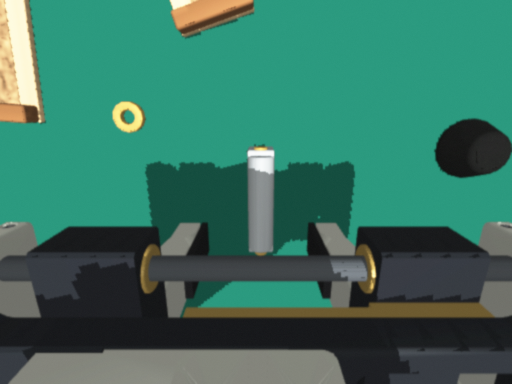

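The long lug is centred at (261,203) between the fingers. Descend.

Request:
send_rows:
  commands:
    - [0.3, [-0.008, -0.003, -0.1], [-0.0004, 0.0012, 0]]
    - [0.3, [0, 0, -0.1], [0, 0, 0]]
    - [0.3, [0, 0, -0.08], [0, 0, 0]]
    - [0.3, [0, 0, -0.03], [0, 0, 0]]
    - [0.3, [0, 0, 0], [0, 0, 0]]

```text
clock: 7.95
tool_pos: [0.4364, 0.0045, 0.0204]
orientation: [-179.4, 0.4, -103.5]
force: [-0.7, -0.6, 0.0]
opening: 0.0615
```

```bash
python3 g.py 0.4287 0.000 0.0045 76.2
```

```text
tcp [0.4364 0.0045 0.0204] ori [-179.4    0.4 -103.5] F [-0.7 -0.6  0. ] open 0.0615 t 7.95 j6 49.0
shift units [-0.031 -0.018 -0.064] rot units [-0.0006  0.0019 -0.0007]
```

Request:
send_rows:
  commands:
    - [0.3, [-0.031, -0.018, -0.04], [-0.0006, 0.0019, -0.0007]]
    - [0.3, [0, 0, -0.018], [0, 0, 0]]
    - [0.3, [0, 0, 0], [0, 0, 0]]

```text
clock: 8.25
tool_pos: [0.4302, 0.0008, 0.0074]
orientation: [-179.8, 0.1, -103.8]
force: [-0.4, 0.2, 0.4]
opening: 0.0616
```

```bash
python3 g.py 0.4287 0.000 0.0045 76.2
```

```text
tcp [0.4302 0.0008 0.0074] ori [-1.798e+02  1.000e-01 -1.038e+02] F [-0.4  0.2  0.4] open 0.0616 t 8.25 j6 50.0
shift units [-0.006 -0.003 -0.011] rot units [-0.0002  0.0005 -0.0001]
```

Request:
send_rows:
  commands:
    - [0.3, [-0.006, -0.003, -0.012], [0, 0, 0]]
    - [1, [0, 0, 0], [0, 0, 0]]
    - [1, [0, 0, 0], [0, 0, 0]]
    - [1, [0, 0, 0], [0, 0, 0]]
    - [1, [0, 0, 0], [0, 0, 0]]
    - [1, [0, 0, 0], [0, 0, 0]]
    - [1, [0, 0, 0], [0, 0, 0]]

```text
clock: 8.95
tool_pos: [0.4294, 0.0003, 0.0054]
orientation: [-179.7, 0.2, -103.8]
force: [-0.5, -0.9, -0.6]
opening: 0.0218
```

Request:
send_rows:
  commands:
    - [1, [0, 0, 0.05], [0, 0, 0]]
    - [1, [0, 0, 0.12], [0, 0, 0]]
    - [1, [0, 0, 0.12], [0, 0, 0]]
    - [1, [0, 0, 0.06], [0, 0, 0]]

```text
clock: 9.35
tool_pos: [0.426, -0.0011, 0.0927]
orientation: [179.8, -0.1, -103.8]
force: [1.3, 0.9, -1.7]
opening: 0.0216
```

```bash
python3 g.py 0.614 0.1748 0.08 72
```

```text
tcp [ 0.426  -0.0011  0.0927] ori [ 1.798e+02 -1.000e-01 -1.038e+02] F [ 1.3  0.9 -1.7] open 0.0216 t 9.35 j6 50.0
shift units [ 0.752  0.704 -0.051] rot units [ 0.0002 -0.0005 -0.0116]
```

Request:
send_rows:
  commands:
    - [1, [0.12, 0.112, 0], [0, 0, -0.004]]
    - [1, [0.12, 0.112, 0], [0, 0, -0.004]]
    - [1, [0.12, 0.112, 0], [0, 0, -0.0036]]
    - [1, [0.12, 0.112, 0], [0, 0, 0]]
    - [1, [0.12, 0.112, 0], [0, 0, 0]]
    - [1, [0.1, 0.095, 0], [0, 0, 0]]
    - [1, [0.05, 0.04, 0], [0, 0, 0]]
    - [1, [0, 0, 0], [0, 0, 0]]

```text
clock: 10.15
tool_pos: [0.6185, 0.1794, 0.0933]
orientation: [179.9, 0.0, -108.3]
force: [-0.9, 0.3, -2.0]
opening: 0.0219
```

```bash
python3 g.py 0.614 0.1748 0.07 72
```

```text
tcp [0.6185 0.1794 0.0933] ori [ 179.9    0.  -108.3] F [-0.9  0.3 -2. ] open 0.0219 t 10.15 j6 38.0
shift units [-0.018 -0.019 -0.093] rot units [-0.0002 -0.0002  0.0008]
```

Request:
send_rows:
  commands:
    - [1, [-0.018, -0.019, -0.08], [0, 0, 0.0008]]
    - [1, [0, 0, -0.05], [0, 0, 0]]
    - [1, [0, 0, 0], [0, 0, 0]]

```text
clock: 10.45
tool_pos: [0.6125, 0.1741, 0.0585]
orientation: [179.8, -0.1, -108.0]
force: [0.2, 0.7, -0.7]
opening: 0.0219
```

```bash
python3 g.py 0.614 0.1748 0.0115 72;python3 - <<'E'
from h import *
s=snapshot("wrist");cv2.imwrite("pics/w5.png",s["color"])
E
```

```text
tcp [0.6125 0.1741 0.0585] ori [ 1.798e+02 -1.000e-01 -1.080e+02] F [ 0.2  0.7 -0.7] open 0.0219 t 10.45 j6 39.0
shift units [ 0.006  0.003 -0.188] rot units [-0.     -0.0006  0.0001]
```

View pics/w5.png

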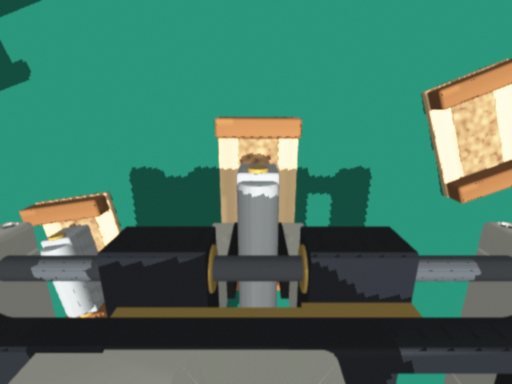

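The lug is lined up with the long cradle, whose far stop is at (258,127). Lower it.

Request:
send_rows:
  commands:
    - [1, [0.006, 0.003, -0.08], [0, 0, 0]]
    - [1, [0, 0, -0.06], [0, 0, 0]]
    - [1, [0, 0, -0.02], [0, 0, 0]]
    - [1, [0, 0, 0], [0, 0, 0]]

```text
clock: 10.9
tool_pos: [0.6155, 0.1749, 0.0209]
orientation: [180.0, 0.1, -108.0]
force: [0.2, -0.1, -1.4]
opening: 0.0219
```

```bash
python3 g.py 0.614 0.1748 0.0115 72
```

```text
tcp [0.6155 0.1749 0.0209] ori [ 1.80e+02  1.00e-01 -1.08e+02] F [ 0.2 -0.1 -1.4] open 0.0219 t 10.9 j6 39.0
shift units [-0.006 -0.    -0.038] rot units [-0.0003  0.      0.0001]
```

Request:
send_rows:
  commands:
    - [1, [-0.006, 0, -0.03], [0, 0, 0]]
    - [1, [0, 0, -0.008], [0, 0, 0]]
    - [1, [0, 0, -0.006], [0, 0, 0]]
    - [1, [0, 0, 0], [0, 0, 0]]

```text
clock: 11.3
tool_pos: [0.6152, 0.1756, 0.0119]
orientation: [-179.9, 0.2, -108.0]
force: [-0.1, -0.4, -1.2]
opening: 0.0216
```

```bash
python3 g.py 0.614 0.1748 0.0115 72
```

```text
tcp [0.6152 0.1756 0.0119] ori [-179.9    0.2 -108. ] F [-0.1 -0.4 -1.2] open 0.0216 t 11.3 j6 39.0
shift units [-0.005 -0.003 -0.002] rot units [-0.0005  0.0005 -0.0001]
```

Request:
send_rows:
  commands:
    - [1, [-0.004, -0.003, -0.003], [0, 0, 0]]
    - [0.4, [0, 0, 0], [0, 0, 0]]
    - [0.4, [0, 0, 0], [0, 0, 0]]
    - [0.4, [0, 0, 0], [0, 0, 0]]
    - [0.4, [0, 0, 0.05], [0, 0, 0]]
    - [0.4, [0, 0, 0.12], [0, 0, 0]]
    - [0.4, [0, 0, 0.12], [0, 0, 0]]
    - [0.4, [0, 0, 0.12], [0, 0, 0]]

```text
clock: 12.1
tool_pos: [0.6121, 0.1734, 0.1153]
orientation: [179.9, -0.1, -108.0]
force: [0.9, -0.0, -0.2]
opening: 0.0526
```

```bash
python3 g.py 0.6218 -0.3257 0.12 93;python3 - <<'E'
from h import *
s=snapshot("wrist");cv2.imwrite("pics/w6.png",s["color"])
E
```

```text
tcp [0.6121 0.1734 0.1153] ori [ 1.799e+02 -1.000e-01 -1.080e+02] F [ 0.9 -0.  -0.2] open 0.0526 t 12.1 j6 39.0
shift units [ 0.039 -1.997  0.019] rot units [ 0.0002 -0.0004  0.0583]
```

View pics/w6.png

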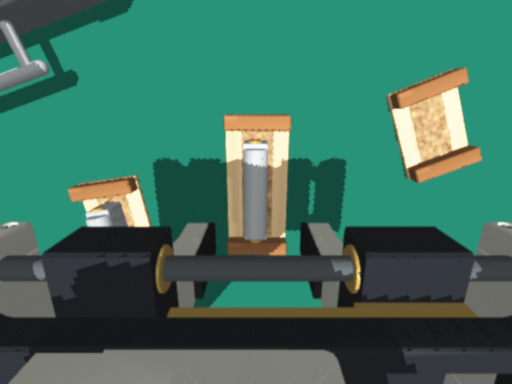

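The long lug lies in its cradle at (256,192). Next, the short lug.

Request:
send_rows:
  commands:
    - [0.3, [-0.055, -0.175, 0], [0, 0, 0.01]]
    - [0.3, [-0.055, -0.175, 0], [0, 0, 0.01]]
    - [0.3, [-0.055, -0.175, 0], [0, 0, 0.01]]
    - [0.3, [-0.055, -0.175, 0], [0, 0, 0.01]]
    - [0.3, [-0.055, -0.175, 0], [0, 0, 0.01]]
    - [0.3, [-0.055, -0.175, 0], [0, 0, 0.01]]
    - [0.3, [-0.055, -0.175, 0], [0, 0, 0]]
    - [0.3, [-0.055, -0.175, 0], [0, 0, 0]]
    - [0.3, [-0.055, -0.175, 0], [0, 0, 0]]
    - [0.3, [-0.055, -0.175, 0], [0, 0, 0]]
    - [0.3, [-0.055, -0.175, 0], [0, 0, 0]]
    - [0.3, [0, 0, 0], [0, 0, 0]]

```text
clock: 13.35
tool_pos: [0.461, -0.3213, 0.1382]
orientation: [-178.4, 0.4, -84.9]
force: [-0.1, 0.1, -0.3]
opening: 0.0611
```

```bash
python3 g.py 0.4363 -0.3825 0.1 94
```

```text
tcp [ 0.461  -0.3213  0.1382] ori [-178.4    0.4  -84.9] F [-0.1  0.1 -0.3] open 0.0611 t 13.35 j6 111.0
shift units [-0.099 -0.245 -0.153] rot units [-0.0014  0.0043 -0.003 ]
```

Request:
send_rows:
  commands:
    - [0.3, [-0.05, -0.13, -0.05], [-0.0014, 0.0043, -0.003]]
    - [0.3, [-0.045, -0.12, -0.05], [0, 0, 0]]
    - [0.3, [0, 0, -0.05], [0, 0, 0]]
    - [0.3, [0, 0, 0], [0, 0, 0]]

```text
clock: 13.75
tool_pos: [0.4368, -0.3879, 0.1034]
orientation: [-179.8, -0.2, -86.2]
force: [0.4, 0.9, -0.3]
opening: 0.0612
```

```bash
python3 g.py 0.4363 -0.3825 0.1 94;python3 - <<'E'
from h import *
s=snapshot("wrist");cv2.imwrite("pics/w7.png",s["color"])
W=cloud(s);m=(W[...,2]>0.02)&(W[...,2]<0.05)&(abs(W[...,0]-.436)<.04)&(abs(W[...,1]+.382)<.04)
p=W[m];print(len(p),p.mean(0),cv2.minAreaRect((p[:,:2]*1000).astype(np.float32)))
E
```

```text
tcp [ 0.4368 -0.3879  0.1034] ori [-179.8   -0.2  -86.2] F [ 0.4  0.9 -0.3] open 0.0612 t 13.75 j6 116.0
shift units [-0.002  0.021 -0.014] rot units [0.0004 0.0007 0.0007]
1114 [ 0.43862799 -0.38559148  0.03044435] ((435.5534362792969, -385.87322998046875), (44.33818435668945, 21.967086791992188), 4.941021919250488)
```

View pics/w7.png

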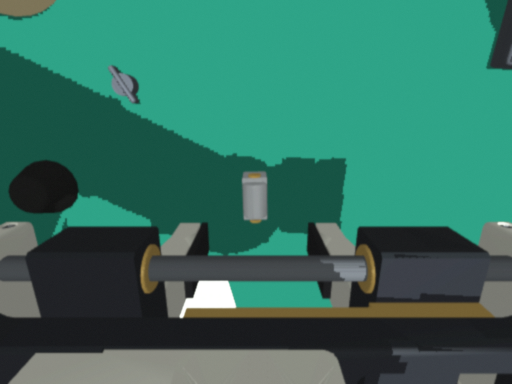

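The short lug is at (255,197), with its centre measured near (0.436, -0.385). Descend.

Request:
send_rows:
  commands:
    - [0.3, [-0.003, 0.012, -0.1], [0, 0.0007, 0.001]]
    - [0.3, [0, 0, -0.1], [0, 0, 0]]
    - [0.3, [0, 0, -0.1], [0, 0, 0]]
    - [0.3, [0, 0, -0.04], [0, 0, 0]]
    - [0.3, [0, 0, 0], [0, 0, 0]]

```text
clock: 14.3
tool_pos: [0.4427, -0.3826, 0.0238]
orientation: [-179.5, -0.5, -85.4]
force: [-0.3, -0.5, -0.3]
opening: 0.0614
```

```bash
python3 g.py 0.4358 -0.3848 0.0045 94.5
```

```text
tcp [ 0.4427 -0.3826  0.0238] ori [-179.5   -0.5  -85.4] F [-0.3 -0.5 -0.3] open 0.0614 t 14.3 j6 116.0
shift units [-0.028 -0.009 -0.077] rot units [ 0.0014  0.0016 -0.0002]
```

Request:
send_rows:
  commands:
    - [0.3, [-0.026, -0.009, -0.04], [0.0014, 0.0016, 0]]
    - [0.3, [0, 0, -0.03], [0, 0, 0]]
    - [0.3, [0, 0, 0], [0, 0, 0]]

```text
clock: 14.6
tool_pos: [0.438, -0.3851, 0.0082]
orientation: [-179.9, -0.1, -85.3]
force: [0.4, -0.2, 0.2]
opening: 0.0612
```

```bash
python3 g.py 0.4358 -0.3848 0.0045 94.5
```

```text
tcp [ 0.438  -0.3851  0.0082] ori [-1.799e+02 -1.000e-01 -8.530e+01] F [ 0.4 -0.2  0.2] open 0.0612 t 14.6 j6 117.0
shift units [-0.009  0.001 -0.015] rot units [ 0.0001  0.0004 -0.0005]
```

Request:
send_rows:
  commands:
    - [0.3, [-0.009, 0, -0.014], [0, 0, 0]]
    - [1, [0, 0, 0], [0, 0, 0]]
    - [1, [0, 0, 0], [0, 0, 0]]
    - [1, [0, 0, 0], [0, 0, 0]]
    - [1, [0, 0, 0], [0, 0, 0]]
    - [1, [0, 0, 0], [0, 0, 0]]
    - [1, [0, 0, 0], [0, 0, 0]]

```text
clock: 15.3
tool_pos: [0.4365, -0.3859, 0.0061]
orientation: [-179.7, -0.2, -85.3]
force: [0.2, -0.9, -0.9]
opening: 0.0217
```

Request:
send_rows:
  commands:
    - [1, [0, 0, 0.05], [0, 0, 0]]
    - [1, [0, 0, 0.12], [0, 0, 0]]
    - [1, [0, 0, 0.12], [0, 0, 0]]
    - [1, [0, 0, 0.12], [0, 0, 0]]
    - [1, [0, 0, 0.06], [0, 0, 0]]

```text
clock: 15.8
tool_pos: [0.4335, -0.3846, 0.1277]
orientation: [179.9, 0.0, -85.3]
force: [0.9, -1.2, -1.1]
opening: 0.0219
```

```bash
python3 g.py 0.618 0.0021 0.11 93.4
```

```text
tcp [ 0.4335 -0.3846  0.1277] ori [179.9   0.  -85.3] F [ 0.9 -1.2 -1.1] open 0.0219 t 15.8 j6 117.0
shift units [ 0.738  1.547 -0.071] rot units [-0.0001 -0.0002 -0.0035]
```

Request:
send_rows:
  commands:
    - [1, [0.078, 0.165, 0], [0, 0, -0.003]]
    - [1, [0.078, 0.165, 0], [0, 0, 0]]
    - [1, [0.078, 0.165, 0], [0, 0, 0]]
    - [1, [0.078, 0.165, 0], [0, 0, 0]]
    - [1, [0.078, 0.165, 0], [0, 0, 0]]
    - [1, [0.078, 0.165, 0], [0, 0, 0]]
    - [1, [0.078, 0.165, 0], [0, 0, 0]]
    - [1, [0.078, 0.165, 0], [0, 0, 0]]
    - [1, [0.078, 0.165, 0], [0, 0, 0]]
    - [1, [0.05, 0.09, 0], [0, 0, 0]]
    - [1, [0, 0, 0], [0, 0, 0]]

```text
clock: 16.9
tool_pos: [0.6276, 0.0243, 0.1436]
orientation: [-179.1, -0.2, -86.7]
force: [-0.4, -0.4, -1.5]
opening: 0.0218
```

```bash
python3 g.py 0.618 0.0021 0.07 93.4
```

```text
tcp [0.6276 0.0243 0.1436] ori [-179.1   -0.2  -86.7] F [-0.4 -0.4 -1.5] open 0.0218 t 16.9 j6 73.0
shift units [-0.039 -0.089 -0.294] rot units [0.0003 0.0024 0.0002]
```

Request:
send_rows:
  commands:
    - [1, [-0.039, -0.089, -0.1], [0.0003, 0.0024, 0]]
    - [1, [0, 0, -0.1], [0, 0, 0]]
    - [1, [0, 0, -0.08], [0, 0, 0]]
    - [1, [0, 0, 0], [0, 0, 0]]

```text
clock: 17.3
tool_pos: [0.6174, 0.0017, 0.0754]
orientation: [-179.9, 0.0, -86.5]
force: [-0.8, 0.5, -0.7]
opening: 0.0218
```

```bash
python3 g.py 0.618 0.0021 0.07 93.4;python3 - <<'E'
from h import *
s=snapshot("wrist");cv2.imwrite("pics/w8.png",s["color"])
E
```

```text
tcp [0.6174 0.0017 0.0754] ori [-179.9    0.   -86.5] F [-0.8  0.5 -0.7] open 0.0218 t 17.3 j6 75.0
shift units [ 0.003  0.001 -0.022] rot units [-0.0002  0.0004 -0.0002]
```

View pics/w8.png

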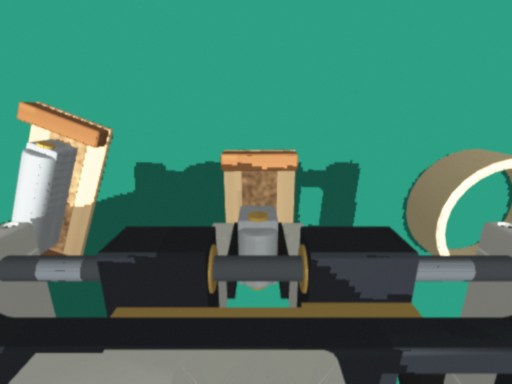

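The lug is aligned with the short cradle (stop at (260,160)), and the ring at right clears the gripper. Lower it.

Request:
send_rows:
  commands:
    - [1, [0.003, 0.001, -0.1], [0, 0, 0]]
    - [1, [0, 0, -0.08], [0, 0, 0]]
    - [1, [0, 0, -0.05], [0, 0, 0]]
    - [1, [0, 0, 0], [0, 0, 0]]

```text
clock: 17.75
tool_pos: [0.623, 0.0017, 0.0253]
orientation: [-179.2, 0.1, -86.5]
force: [0.8, 0.4, -1.5]
opening: 0.0215
```

```bash
python3 g.py 0.618 0.0021 0.0125 93.4
```

```text
tcp [0.623  0.0017 0.0253] ori [-1.792e+02  1.000e-01 -8.650e+01] F [ 0.8  0.4 -1.5] open 0.0215 t 17.75 j6 75.0
shift units [-0.02   0.002 -0.051] rot units [-0.0004  0.0022 -0.0003]
```

Request:
send_rows:
  commands:
    - [1, [-0.02, 0.002, -0.03], [0, 0.0022, 0]]
    - [1, [0, 0, -0.015], [0, 0, 0]]
    - [1, [0, 0, -0.005], [0, 0, 0]]
    - [1, [0, 0, 0], [0, 0, 0]]

```text
clock: 18.15
tool_pos: [0.6197, 0.0026, 0.0156]
orientation: [-179.8, 0.2, -86.4]
force: [0.3, 0.1, -0.9]
opening: 0.0216
```

```bash
python3 g.py 0.618 0.0021 0.0125 93.4
```

```text
tcp [0.6197 0.0026 0.0156] ori [-179.8    0.2  -86.4] F [ 0.3  0.1 -0.9] open 0.0216 t 18.15 j6 75.0
shift units [-0.007 -0.002 -0.012] rot units [-0.0005  0.0005 -0.0004]
```

Request:
send_rows:
  commands:
    - [1, [-0.007, -0.002, -0.012], [0, 0.0005, 0]]
    - [1, [0, 0, -0.004], [0, 0, 0]]
    - [1, [0, 0, 0], [0, 0, 0]]

```text
clock: 18.45
tool_pos: [0.6184, 0.0023, 0.0122]
orientation: [-179.9, 0.2, -86.4]
force: [-0.6, -0.6, -1.7]
opening: 0.0219
```

Request:
send_rows:
  commands:
    - [0.4, [0, 0, 0], [0, 0, 0]]
    - [0.4, [0, 0, 0], [0, 0, 0]]
    - [0.4, [0, 0, 0], [0, 0, 0]]
    - [0.4, [0, 0, 0.05], [0, 0, 0]]
    - [0.4, [0, 0, 0.12], [0, 0, 0]]
    - [0.4, [0, 0, 0.12], [0, 0, 0]]
    - [0.4, [0, 0, 0.12], [0, 0, 0]]

```text
clock: 19.15
tool_pos: [0.6155, 0.0014, 0.116]
orientation: [179.6, 0.1, -86.4]
force: [1.1, -0.1, -0.4]
opening: 0.0525
```

```bash
python3 g.py 0.6218 -0.3257 0.12 93;python3 - <<'E'
from h import *
s=snapshot("wrist");cv2.imwrite("pics/w9.png",s["color"])
E
```

```text
tcp [0.6155 0.0014 0.116 ] ori [ 1.796e+02  1.000e-01 -8.640e+01] F [ 1.1 -0.1 -0.4] open 0.0525 t 19.15 j6 76.0
shift units [ 0.025 -1.308  0.016] rot units [-0.0002 -0.001  -0.0016]
```

View pics/w9.png

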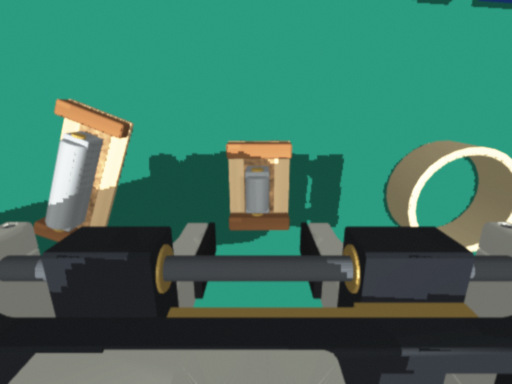

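The short lug is in its cradle at (257,190). Now the round lug.

Request:
send_rows:
  commands:
    - [0.2, [0.003, -0.165, 0.01], [0, 0, -0.001]]
    - [0.2, [0.003, -0.165, 0], [0, 0, 0]]
    - [0.2, [0.003, -0.165, 0], [0, 0, 0]]
    - [0.2, [0.003, -0.165, 0], [0, 0, 0]]
    - [0.2, [0.003, -0.165, 0], [0, 0, 0]]
    - [0.2, [0.003, -0.165, 0], [0, 0, 0]]
    - [0.2, [0.003, -0.165, 0], [0, 0, 0]]
    - [0.2, [0.003, -0.12, 0], [0, 0, 0]]
    - [0.2, [0, 0, 0], [0, 0, 0]]

```text
clock: 20.1
tool_pos: [0.6277, -0.328, 0.1389]
orientation: [-178.9, 0.0, -86.4]
force: [-0.1, 0.1, -0.8]
opening: 0.0704
```

```bash
python3 g.py 0.6218 -0.3257 0.1 93
```

```text
tcp [ 0.6277 -0.328   0.1389] ori [-178.9    0.   -86.4] F [-0.1  0.1 -0.8] open 0.0704 t 20.1 j6 106.0
shift units [-0.023  0.009 -0.156] rot units [-0.0002  0.0031 -0.0018]
```

Request:
send_rows:
  commands:
    - [0.2, [-0.023, 0.009, -0.09], [0, 0.0031, 0]]
    - [0.2, [0, 0, -0.08], [0, 0, 0]]
    - [0.2, [0, 0, 0], [0, 0, 0]]

```text
clock: 20.4
tool_pos: [0.6214, -0.3264, 0.0972]
orientation: [-179.9, 0.0, -86.5]
force: [-0.1, -0.0, -1.5]
opening: 0.0701
```

```bash
python3 g.py 0.6218 -0.3257 0.0045 93.6;python3 - <<'E'
from h import *
s=snapshot("wrist");cv2.imwrite("pics/w10.png",s["color"])
W=cloud(s);m=(W[...,2]>0.02)&(W[...,2]<0.05)&(abs(W[...,0]-.622)<.035)&(abs(W[...,1]+.326)<.035)
p=W[m];print(len(p),p.mean(0),cv2.minAreaRect((p[:,:2]*1000).astype(np.float32)))
E
```

```text
tcp [ 0.6214 -0.3264  0.0972] ori [-179.9    0.   -86.5] F [-0.1 -0.  -1.5] open 0.0701 t 20.4 j6 105.0
shift units [ 0.002  0.003 -0.371] rot units [-0.0001  0.0003  0.0003]
1169 [ 0.62525753 -0.32915158  0.03158266] ((623.0668334960938, -329.6033630371094), (32.818904876708984, 32.83234405517578), 32.85424041748047)
```

View pics/w10.png

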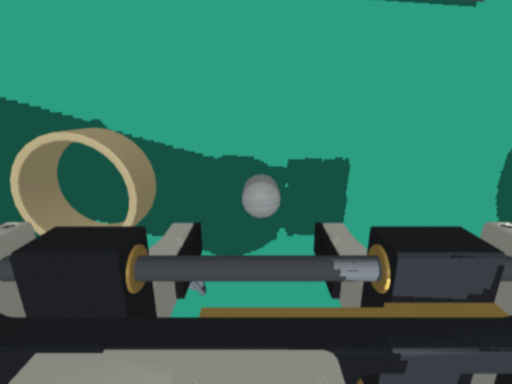

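The round lug is at (261,197), measured at about (0.6225, -0.328). Descend.

Request:
send_rows:
  commands:
    - [0.2, [0.002, -0.006, -0.1], [0, 0, 0]]
    - [0.2, [0, 0, -0.1], [0, 0, 0]]
    - [0.2, [0, 0, -0.08], [0, 0, 0]]
    - [0.2, [0, 0, -0.03], [0, 0, 0]]
    - [0.2, [0, 0, 0], [0, 0, 0]]

```text
clock: 20.95
tool_pos: [0.6271, -0.3261, 0.0267]
orientation: [-179.4, -0.3, -86.2]
force: [-0.1, 0.5, 1.0]
opening: 0.0702
```

```bash
python3 g.py 0.6225 -0.328 0.005 93.6
```

```text
tcp [ 0.6271 -0.3261  0.0267] ori [-179.4   -0.3  -86.2] F [-0.1  0.5  1. ] open 0.0702 t 20.95 j6 105.0
shift units [-0.018 -0.008 -0.087] rot units [ 0.0006  0.0018 -0.0006]
```

Request:
send_rows:
  commands:
    - [0.2, [-0.018, -0.008, -0.05], [0.0006, 0.0018, -0.0006]]
    - [0.2, [0, 0, -0.03], [0, 0, 0]]
    - [0.2, [0, 0, 0], [0, 0, 0]]

```text
clock: 21.25
tool_pos: [0.6243, -0.3283, 0.0087]
orientation: [-179.8, -0.1, -86.3]
force: [-0.3, -0.1, -0.1]
opening: 0.0699
```

```bash
python3 g.py 0.6225 -0.328 0.005 93.6
```

```text
tcp [ 0.6243 -0.3283  0.0087] ori [-1.798e+02 -1.000e-01 -8.630e+01] F [-0.3 -0.1 -0.1] open 0.0699 t 21.25 j6 106.0
shift units [-0.007  0.001 -0.015] rot units [ 0.0002  0.0005 -0.0002]
```

Request:
send_rows:
  commands:
    - [0.2, [-0.007, 0, -0.014], [0, 0.0005, 0]]
    - [1, [0, 0, 0], [0, 0, 0]]
    - [1, [0, 0, 0], [0, 0, 0]]
    - [1, [0, 0, 0], [0, 0, 0]]
    - [1, [0, 0, 0], [0, 0, 0]]
    - [1, [0, 0, 0], [0, 0, 0]]
    - [1, [0, 0, 0], [0, 0, 0]]

```text
clock: 21.95
tool_pos: [0.6233, -0.3288, 0.0066]
orientation: [-179.9, -0.1, -86.3]
force: [-0.0, -0.1, -1.9]
opening: 0.0327
```

Request:
send_rows:
  commands:
    - [1, [0, 0, 0.05], [0, 0, 0]]
    - [1, [0, 0, 0.12], [0, 0, 0]]
    - [1, [0, 0, 0.12], [0, 0, 0]]
    - [1, [0, 0, 0.12], [0, 0, 0]]
    - [1, [0, 0, 0.06], [0, 0, 0]]

```text
clock: 22.45
tool_pos: [0.6198, -0.3278, 0.1269]
orientation: [179.7, 0.0, -86.4]
force: [0.3, -0.2, -1.5]
opening: 0.0326
```

```bash
python3 g.py 0.4408 0.388 0.12 85
```

```text
tcp [ 0.6198 -0.3278  0.1269] ori [179.7   0.  -86.4] F [ 0.3 -0.2 -1.5] open 0.0326 t 22.45 j6 106.0
shift units [-0.716  2.863 -0.027] rot units [-0.0001 -0.0009 -0.024 ]
```

Request:
send_rows:
  commands:
    - [1, [-0.045, 0.175, 0], [0, 0, -0.006]]
    - [1, [-0.045, 0.175, 0], [0, 0, -0.006]]
    - [1, [-0.045, 0.175, 0], [0, 0, -0.006]]
    - [1, [-0.045, 0.175, 0], [0, 0, -0.006]]
    - [1, [-0.045, 0.175, 0], [0, 0, 0]]
    - [1, [-0.045, 0.175, 0], [0, 0, 0]]
    - [1, [-0.045, 0.175, 0], [0, 0, 0]]
    - [1, [-0.045, 0.175, 0], [0, 0, 0]]
    - [1, [-0.045, 0.175, 0], [0, 0, 0]]
    - [1, [-0.045, 0.175, 0], [0, 0, 0]]
    - [1, [-0.045, 0.175, 0], [0, 0, 0]]
    - [1, [-0.045, 0.175, 0], [0, 0, 0]]

```text
clock: 23.65
tool_pos: [0.4801, 0.2096, 0.1425]
orientation: [-179.3, 0.2, -95.8]
force: [0.6, 0.2, -1.9]
opening: 0.0326
```

```bash
python3 g.py 0.4408 0.388 0.12 85
```

```text
tcp [0.4801 0.2096 0.1425] ori [-179.3    0.2  -95.8] F [ 0.6  0.2 -1.9] open 0.0326 t 23.65 j6 39.0
shift units [-0.157  0.713 -0.09 ] rot units [-0.0004  0.0019  0.0022]
```

Request:
send_rows:
  commands:
    - [1, [-0.038, 0.17, 0], [0, 0.001, 0]]
    - [1, [-0.038, 0.17, 0], [0, 0, 0]]
    - [1, [-0.038, 0.17, 0], [0, 0, 0]]
    - [1, [-0.03, 0.13, 0], [0, 0, 0]]
    - [1, [0, 0, 0], [0, 0, 0]]

```text
clock: 24.15
tool_pos: [0.4399, 0.3817, 0.1481]
orientation: [-179.5, 0.5, -95.5]
force: [0.0, -0.4, -1.6]
opening: 0.0329
```

```bash
python3 g.py 0.4408 0.388 0.07 85
```

```text
tcp [0.4399 0.3817 0.1481] ori [-179.5    0.5  -95.5] F [ 0.  -0.4 -1.6] open 0.0329 t 24.15 j6 24.0
shift units [ 0.004  0.025 -0.312] rot units [-0.0013  0.0016  0.0013]
```

Request:
send_rows:
  commands:
    - [1, [0.004, 0.025, -0.1], [-0.0013, 0.0016, 0]]
    - [1, [0, 0, -0.1], [0, 0, 0]]
    - [1, [0, 0, -0.1], [0, 0, 0]]
    - [1, [0, 0, 0], [0, 0, 0]]

```text
clock: 24.55
tool_pos: [0.4406, 0.3898, 0.0752]
orientation: [-179.9, 0.2, -95.3]
force: [-0.6, -2.0, -1.6]
opening: 0.0327
```

```bash
python3 g.py 0.4408 0.388 0.0125 85;python3 - <<'E'
from h import *
s=snapshot("wrist");cv2.imwrite("pics/w11.png",s["color"])
E
```

```text
tcp [0.4406 0.3898 0.0752] ori [-179.9    0.2  -95.3] F [-0.6 -2.  -1.6] open 0.0327 t 24.55 j6 24.0
shift units [ 0.001 -0.007 -0.251] rot units [-0.0006  0.0003  0.0008]
```

View pics/w11.png

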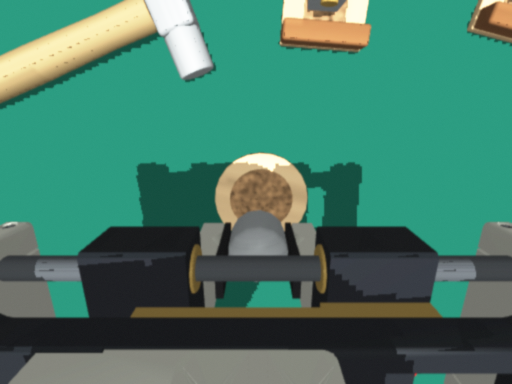

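The round lug hangs over the pad, which is at (261,195). Lower it.

Request:
send_rows:
  commands:
    - [1, [0.001, -0.007, -0.1], [0, 0, 0]]
    - [1, [0, 0, -0.08], [0, 0, 0]]
    - [1, [0, 0, -0.04], [0, 0, 0]]
    - [1, [0, 0, 0], [0, 0, 0]]

```text
clock: 25.0
tool_pos: [0.4451, 0.3915, 0.0287]
orientation: [-179.5, 0.8, -95.2]
force: [0.4, -0.3, -1.5]
opening: 0.0328
```

```bash
python3 g.py 0.4408 0.388 0.0127 85
```

```text
tcp [0.4451 0.3915 0.0287] ori [-179.5    0.8  -95.2] F [ 0.4 -0.3 -1.5] open 0.0328 t 25.0 j6 24.0
shift units [-0.017 -0.014 -0.064] rot units [-0.0021  0.0016  0.0006]
```

Request:
send_rows:
  commands:
    - [1, [-0.017, -0.014, -0.04], [-0.0021, 0.0016, 0]]
    - [1, [0, 0, -0.018], [0, 0, 0]]
    - [1, [0, 0, 0], [0, 0, 0]]

```text
clock: 25.3
tool_pos: [0.4419, 0.3893, 0.0166]
orientation: [-179.9, 0.2, -95.2]
force: [-0.1, -0.1, -0.9]
opening: 0.0332
```

```bash
python3 g.py 0.4408 0.388 0.0127 85
```

```text
tcp [0.4419 0.3893 0.0166] ori [-179.9    0.2  -95.2] F [-0.1 -0.1 -0.9] open 0.0332 t 25.3 j6 24.0
shift units [-0.004 -0.005 -0.016] rot units [-0.0004  0.0003  0.0006]
```

Request:
send_rows:
  commands:
    - [1, [-0.004, -0.005, -0.014], [-0.0004, 0.0003, 0]]
    - [1, [0, 0, -0.004], [0, 0, 0]]
    - [1, [0, 0, 0], [0, 0, 0]]

```text
clock: 25.6
tool_pos: [0.4411, 0.3886, 0.0127]
orientation: [-180.0, 0.1, -95.2]
force: [-0.8, 0.2, -1.1]
opening: 0.0327
```

Release, rise, and move clear toward the start so that the top view is free.

Request:
send_rows:
  commands:
    - [0.2, [0, 0, 0], [0, 0, 0]]
    - [0.2, [0, 0, 0], [0, 0, 0]]
    - [0.2, [0, 0, 0], [0, 0, 0]]
    - [0.2, [0, 0, 0], [0, 0, 0]]
    - [0.2, [0, 0, 0.05], [0, 0, 0]]
    - [0.2, [0, 0, 0.12], [0, 0, 0]]
    - [0.2, [0, 0, 0.15], [0, 0, 0]]
    - [0.2, [0, 0, 0.18], [0, 0, 0]]
    - [0.2, [0, 0, 0.18], [0, 0, 0]]
    - [0.2, [0, 0, 0.18], [0, 0, 0]]

```text
clock: 26.6
tool_pos: [0.4384, 0.3841, 0.2339]
orientation: [179.8, -0.5, -95.2]
force: [0.8, 1.1, 0.4]
opening: 0.07
```

Run:
```python
from h import *
s=snapshot("wrist");cv2.imwrite("pics/w12.png",s["color"])
```

Request:
send_rows:
  commands:
    - [0.2, [-0.08, 0.14, 0.03], [0, 0, 0]]
    - [0.2, [-0.08, 0.14, 0.03], [0, 0, 0]]
    - [0.2, [-0.08, 0.14, 0], [0, 0, 0]]
    - [0.2, [-0.08, 0.14, 0], [0, 0, 0]]
    - [0.2, [-0.08, 0.14, 0], [0, 0, 0]]
    - [0.2, [0, 0, 0], [0, 0, 0]]
    - [0.2, [0, 0, 0], [0, 0, 0]]

```text
clock: 27.35
tool_pos: [0.338, 0.5674, 0.272]
orientation: [-179.4, 1.0, -95.3]
force: [0.6, -0.1, -0.9]
opening: 0.0698
```

Run:
```python
from h import *
s=snapshot("top");cv2.imwrite("pics/t2.png",cv2.resize(s["color"],(768,576)));W=cloud(s)
C=dict(long=(613.7,175,-18),med=(610.5,325,-9),short=(618,2,3.4),round=(440.8,388,0))
for k,(x,y,a) in C.items():
    m=(np.hypot(W[...,0]-x/1e3,W[...,1]-y/1e3)<.06)&(W[...,2]>0.028)&(W[...,2]<.06)
    p=W[m];r=cv2.minAreaRect((p[:,:2]*1000).astype(np.float32))
    print(k,len(p),r,"off",np.array(r[0])-[x,y],"cradle ang",a,"top z",p[:,2].max())
for k,(u,v,r,c0) in dict(ring=(328,122,26,(622.3,-176.4)),foot=(330,198,16,(427.5,-184.8))).items():
    w=W[v-r:v+r+1,u-r:u+r+1].reshape(-1,3);p=w[w[:,2]>.015];print(k,cv2.minAreaRect((p[:,:2]*1000).astype(np.float32))[0],c0)
print(sensors.get_obs()["tool_pos"],sensors.get_obs()["clock"])
```

```text
long 309 ((613.7925415039062, 176.1993865966797), (21.75827407836914, 95.90681457519531), 72.31519317626953) off [0.0925415 1.1993866] cradle ang -18 top z 0.045587341035077
med 231 ((610.9967651367188, 326.8351745605469), (22.49159812927246, 70.14038848876953), 79.77535247802734) off [0.49676514 1.83517456] cradle ang -9 top z 0.046600692418543255
short 139 ((617.118408203125, 4.136898994445801), (43.897552490234375, 21.34724235534668), 4.844233989715576) off [-0.8815918   2.13689899] cradle ang 3.4 top z 0.044623856565476294
round 144 ((439.8741455078125, 389.4745178222656), (32.01100158691406, 31.085325241088867), 89.61492156982422) off [-0.92585449  1.47451782] cradle ang 0 top z 0.045123862833462036
ring (622.7783813476562, -176.7252655029297) (622.3, -176.4)
foot (427.9966125488281, -185.70286560058594) (427.5, -184.8)
[0.33822798 0.56727584 0.27190068] 27.4
```

View pics/t2.png

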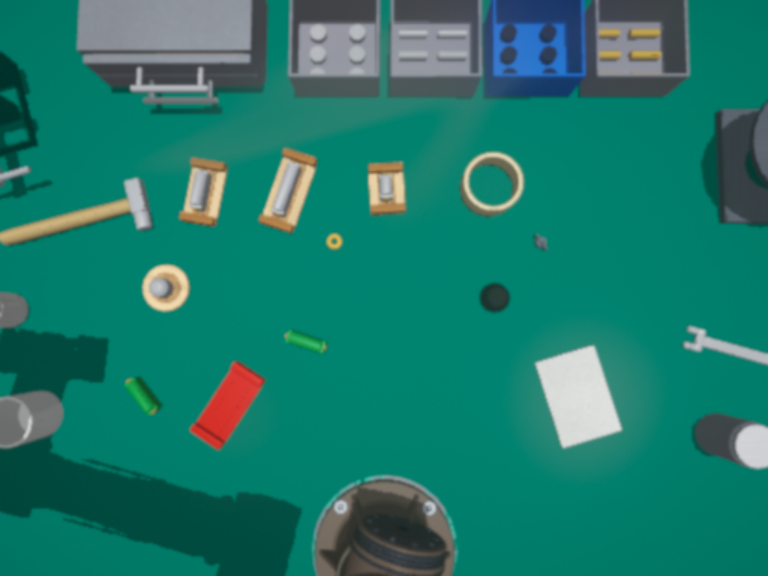

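View pics/w12.png

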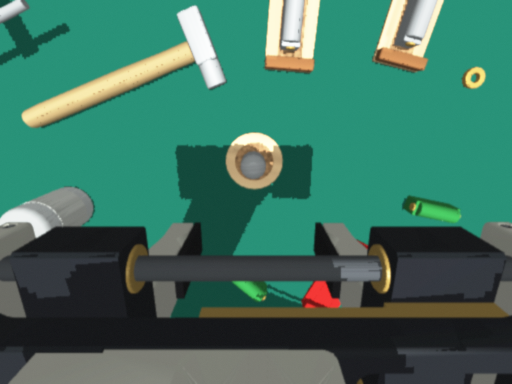

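The top view shows all four lugs in place, at (201,189), (287,189), (386,185) and (162,287). The ring and foot have not moved. Handing in.

```bash
python3 -c "
from plant import order;print(order.close_job())"
```

```text
the job is handed in; nothing more can be done
None
```

All four lugs are in place, flat-side down: the long, medium and short lugs lengthwise in their own cradles, and the round lug on the round pad. The gripper let go of everything and backed away, and I handed the job in at about 27.4 s of the 96 s allowed.

- **Placing:** the last top-camera check put every lug within about 2.5 mm of its centre, against 15 mm allowed. The straight lugs were within about 1.5° of their cradles. Lug tops read 45–47 mm above the bench, against 42–43 mm expected for lugs resting on the 6 mm bases. That check took the highest single pixel, and this camera read the bench at 0 mm, so a few mm is most likely noise.
- **Ring and foot:** both measured about 1 mm or less from where they started, which is within measurement noise. I did not touch the red and green look-alikes.
- **Disagreements:** the wrist and top cameras differed by 2–4 mm on where the lugs lay before I picked them up. No check failed.

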